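# Lock position for a castle nut on a sample carousel drive

## Task

One of the two small carousel drives on the bench has a castle nut (the slotted, crown-topped one) on its shaft. Tighten that nut clockwise by at least 30 degrees, then turn it a little further the same way, only until the next slot lines up with the cotter hole through the shaft, ready for the pin; do not turn it past that slot. Let go of it there, and leave the plain hexagon nut on the other drive as it is.

Things in the scene. Friction and masses are not known exactly. Their poses are not given: they have to be found in the camera images.
- castle_drive: Drive with the castle nut, bolted down: grey block 150 (x) x 100 x 24 mm, collar dia 40 up to 48 mm, washer dia 47 to 50 mm, steel shaft dia 26 ending 86 mm above the bench. Origin: on the bench, on the shaft's axis; z up. The 5 mm cotter hole runs through the shaft along this x axis, 78 mm up; a dark groove across the shaft's end shows its direction, as does the block's long side.
- castle_nut (a joint): Castle nut's angle in rad, growing clockwise from above (tightening). Six slots, 60 degrees apart: slots line up with the hole at -1.047, 0 and 1.047. Starts between -1.31 and -0.79 (a slot within 15 degrees of the hole, either side), so the next slot after tightening always lines up at 0, 45 to 75 degrees on. Stiff (0.25 N m), stays where left, keeps its height.
- nut_slot (a point): Point on the castle nut, mid-flat under a slot, 25 mm from the shaft's axis, 74 mm above the bench; x outward through that slot, z up, turning with the nut. Steel hexagon 50 mm across flats (flats 29 mm wide, facing x and every 60 degrees), 50 to 74 mm above the bench; on it six crown teeth, 48 mm across, to 84 mm, with a 10 mm slot over the middle of each flat.
- plain_nut (a joint): Angle in rad of the plain hexagon nut on the other, like drive at the other side of the bench: same size and height, but no crown, and its shaft has no hole or groove. Reads 0 at the start; leave it alone.

How it is judged:
By the outcome, as a careful person would: the job done as asked, in the order asked, and still so for the second after the job is handed in, with the robot touching nothing.
It also fails if it takes over 32 s, if anything falls off the work surface, if the arm or the gripper's body presses on something with over 40 N, if the wrist force passes 120 N, or if a joint passes its speed limit or range.

## Robot

A 6-joint arm with a two-finger parallel gripper is mounted at the origin on the work surface. World frame = base frame: x ahead of the robot, y to its left, z up, the work surface at z = 0. Lengths are in mm, angles in rad, forces in N, time in s.
With the tool pointing down it reaches from about 275 to 1000 mm from the base axis. Payload 8.4 kg.
Tool frame: the origin (TCP) lies midway between the tips of the shut fingers; the grasp point (between the pads) lies 19 mm behind it; z points along the fingers, x is the direction in which the jaws open and shut, and the axes are right-handed (so a half turn about z gives the same grasp; the last joint's range is limited). The gripper opens to 85 mm and grips with 20 to 120 N. Pads are 22 mm wide; open, the fingers measure 114 mm over their backs; the gripper's body (76 mm by 85 mm) begins 54 mm behind the grasp point. The pads swing forward as they close: fully open they stand 13 mm farther back than shut.
Start: joints at [1.123, 0.353, 1.633, -0, 1.155, -0.002], TCP at [269.486, 563.919, 231.281] pointing down, gripper open.
Joint ranges: [-2.63, 2.63], [-0.92, 2.1], [0.06, 2.66], [-1.3, 4.44], [0, 2.69], [-3.02, 3.02]. Speed limits (rad/s): [2.22, 2.22, 2.79, 3.14, 3.14, 3.14].

## Interface

Orientations are given as [roll, pitch, yaw] about the fixed x, y, z axes, in that order (R = Rz(yaw) Ry(pitch) Rx(roll)).
In Python, from rig import sense, grab_frame, camera_model, job gives the robot as it stands.
- The arm moves only by the tool arm_command, never from a script. Its argument "plan" is a list of rows, each an object with "translation": the shift along the tool's x, y, z in cm, a list of three; "twist": the turn about the tool's z in rad; "gripper": the opening, from 0 (shut) to 1 (fully open). A call has exactly 5 rows; each row is the pose to reach, as a shift and turn from the pose measured when the call began, along the tool's axes at that moment; what a row does not reach only later rows make up. A row lasts 1/12 s, in which the tool goes at most 41.7 mm and 7.16 degrees, less where a joint would pass 70% of its speed; a pose out of reach is approached as far as the arm can. A call with a gripper value outside its range is refused whole. The fingers move at their own pace and stop on an object; "squeeze" is the grip in N (left out, the last holds). Time passes only in rows, so rows that repeat a pose let the fingers close, or fill a call up. It gives the time, the measured TCP pose, the force and the opening at its end, in the units of the state.
- sense(): the state, without advancing time (a new reading comes with each control period).
- grab_frame(name): name is "scene" or "top" or "wrist"; returns the picture (384x512x3 uint8, blue, green, red); there is no depth.
- camera_model(name): a dict with "fx", "fy", "cx", "cy" (pixels), "dist_coeffs" ([k1, k2, p1, p2, k3] as OpenCV has them; the pictures are not rectified), "pose" (4x4, takes a point from camera to world coordinates). Camera axes: x right, y down, z forward; pixel columns grow to the right and rows downward; lengths in mm; the calibration is good to about 2 mm. A picture is of the moment at which its call begins: read the wrist's pose just before it. camera_model takes no time and is no camera call; for the wrist camera it gives the pose at the moment of the call.
- job.sign_off(): hands the job in, once; it reports no verdict.
The state is a dict: "clock": time; "qpos": joint angles; "qvel": joint speeds; "joint_efforts": joint torques, N m; "eef_pos": TCP position; "tcp_rot": TCP orientation; "contact_force": force on the tool from outside, world axes, zero at the start; "wrist_torque": the same for the moment, N m; "opening": opening from 0.0 (shut) to 1.0 (fully open).
Only numpy, scipy, OpenCV 4.12 (cv2) and the standard library are available. Lean on these libraries where they do the work, as an engineer would, in place of code of your own. Each camera call takes 0.05 s, during which the arm holds its last target.

## Working session

There is one attempt and no reset: what is moved stays moved. The work goes in short steps, Python scripts to look and compute and a tool call to move; the robot and the scene stay as the last step left them, time stands still between calls to the robot, and variables do not carry over. Pictures are saved under pics/ and viewed, and the job is handed in when it is done.

Besides the shell and the picture viewer there is one more tool, called after "Request:" in YAML: its name, and indented under it one key for each argument. arm_command: Moves the arm, as the interface text tells. Its arguments: {"type":"object","properties":{"plan":{"type":"array","items":{"type":"object","properties":{"translation":{"type":"array","items":{"type":"number"}},"twist":{"type":"number"},"gripper":{"type":"number"}}}},"squeeze":{"type":"number"}},"required":["plan"]}

```bash
mkdir -p pics; ls; cat > h.py <<'E'
import numpy as np, cv2
from rig import sense, grab_frame, camera_model, job
E
python3 - <<'E'
from h import *
s=sense(); print(s)
for n in ("scene","top","wrist"):
    c=camera_model(n); print(n,{k:np.round(v,3).tolist() for k,v in c.items() if k!='name'})
    cv2.imwrite(f"pics/{n}0.png",grab_frame(n))
E
```

```text
pics
{'clock': 0.0, 'qpos': array([ 1.12261010e+00,  3.53677640e-01,  1.63414364e+00, -9.68686273e-06,
        1.15518040e+00, -2.39157819e-03]), 'qvel': array([-0.0001513 ,  0.00137263,  0.00058991,  0.0009101 ,  0.00110546,
        0.00177168]), 'joint_efforts': array([ 7.13253685e-04, -6.05248690e+01, -3.42073131e+01, -3.39630412e-05,
        9.56898060e-03,  2.37717319e-05]), 'eef_pos': array([269.27565467, 563.4887503 , 230.53918632]), 'tcp_rot': array([3.14158717e+00, 1.40904844e-03, 1.12500560e+00]), 'contact_force': array([0.7983434 , 0.10999232, 0.48593358]), 'wrist_torque': array([ 0.00965441, -0.10012083,  0.02057187]), 'opening': 1.0034124850324664}
scene {'fx': 352.353, 'fy': 352.353, 'cx': 257.208, 'cy': 198.487, 'dist_coeffs': [-0.087, 0.0, 0.0, 0.0, 0.0], 'pose': [[-0.78, 0.347, -0.521, 896.242], [0.626, 0.424, -0.655, 442.752], [-0.007, -0.837, -0.548, 433.924], [0.0, 0.0, 0.0, 1.0]]}
top {'fx': 365.482, 'fy': 365.482, 'cx': 256.723, 'cy': 191.974, 'dist_coeffs': [-0.107, 0.0, 0.0, 0.0, 0.0], 'pose': [[-0.024, -0.983, 0.182, 422.097], [-1.0, 0.026, 0.008, -16.54], [-0.012, -0.182, -0.983, 707.315], [0.0, 0.0, 0.0, 1.0]]}
wrist {'fx': 278.354, 'fy': 278.354, 'cx': 252.762, 'cy': 192.32, 'dist_coeffs': [0.024, 0.0, 0.0, 0.0, 0.0], 'pose': [[0.43, 0.86, 0.275, 199.915], [0.903, -0.409, -0.131, 596.987], [-0.001, 0.305, -0.953, 372.464], [0.0, 0.0, 0.0, 1.0]]}
```

View pics/top0.png

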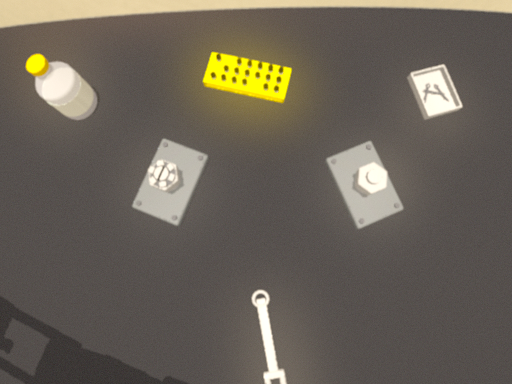

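View pics/scene0.png

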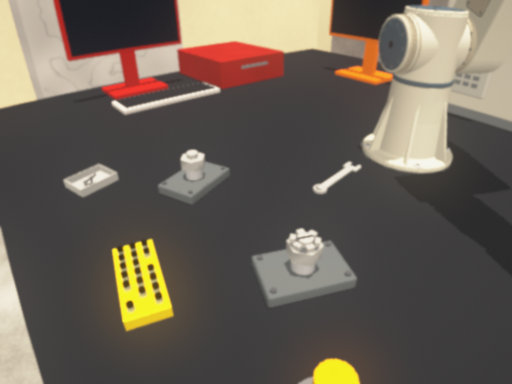

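View pics/wrist0.png

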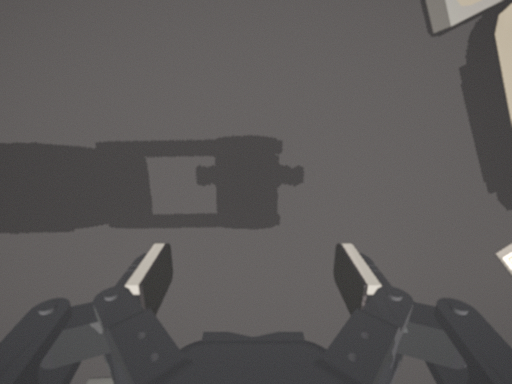

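The top view shows the castle drive at about (163,175) px and the plain one at (372,178) px. In the scene view the castle nut is at (304,245).

```bash
cat >> h.py <<'E'
def cast(n,px,z,c=None):
    c=c or camera_model(n)
    K=np.array([[c['fx'],0,c['cx']],[0,c['fy'],c['cy']],[0,0,1.]])
    u=cv2.undistortPoints(np.array(px,float).reshape(-1,1,2),K,np.array(c['dist_coeffs'])).reshape(-1,2)
    T=np.array(c['pose']); d=np.c_[u,np.ones(len(u))]@T[:3,:3].T
    o=T[:3,3]; return o+d*((z-o[2])/d[:,2])[:,None]
def proj(n,P,c=None):
    c=c or camera_model(n)
    K=np.array([[c['fx'],0,c['cx']],[0,c['fy'],c['cy']],[0,0,1.]])
    Ti=np.linalg.inv(np.array(c['pose']))
    return cv2.projectPoints(np.array(P,float).reshape(-1,1,3),cv2.Rodrigues(Ti[:3,:3])[0],Ti[:3,3],K,np.array(c['dist_coeffs']))[0].reshape(-1,2)
E
python3 - <<'E'
from h import *
im=cv2.imread("pics/top0.png"); g=cv2.cvtColor(im,cv2.COLOR_BGR2GRAY)
sub=g[130:235,125:215]; 
m=(g>95).astype(np.uint8); m[:, :125]=0; m[:,215:]=0; m[:130]=0; m[235:]=0
cs,_=cv2.findContours(m,cv2.RETR_EXTERNAL,cv2.CHAIN_APPROX_NONE)
c=max(cs,key=cv2.contourArea); w=cast("top",c.reshape(-1,2),24)
r=cv2.minAreaRect(w[:,:2].astype(np.float32)); print(r, cv2.boxPoints(r))
m2=(g>185).astype(np.uint8)*m
print(np.argwhere(m2).mean(0), m2.sum())
cv2.imwrite("pics/topz.png",cv2.resize(im[140:230,130:215],None,fx=6,fy=6,interpolation=cv2.INTER_CUBIC))
ims=cv2.imread("pics/scene0.png")
cv2.imwrite("pics/scz.png",cv2.resize(ims[215:310,245:365],None,fx=6,fy=6,interpolation=cv2.INTER_CUBIC))
E
```

```text
((577.3534545898438, 161.68038940429688), (136.57711791992188, 158.66798400878906), 71.22482299804688) [[480.26184 122.55964]
 [630.48694  71.49146]
 [674.44507 200.80115]
 [524.22    251.86932]]
[185.5353095  168.87358326] 2294
```

View pics/topz.png

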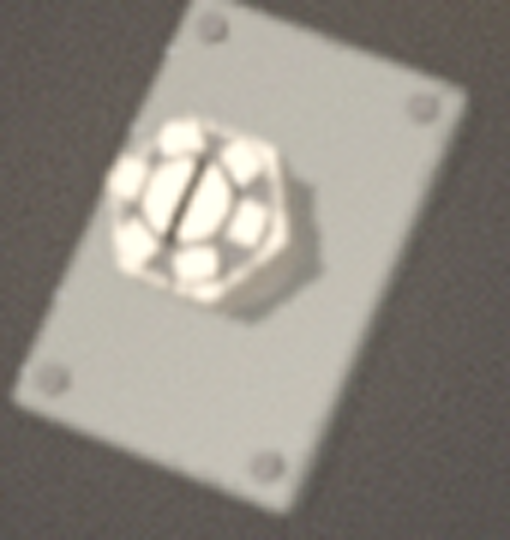

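View pics/scz.png

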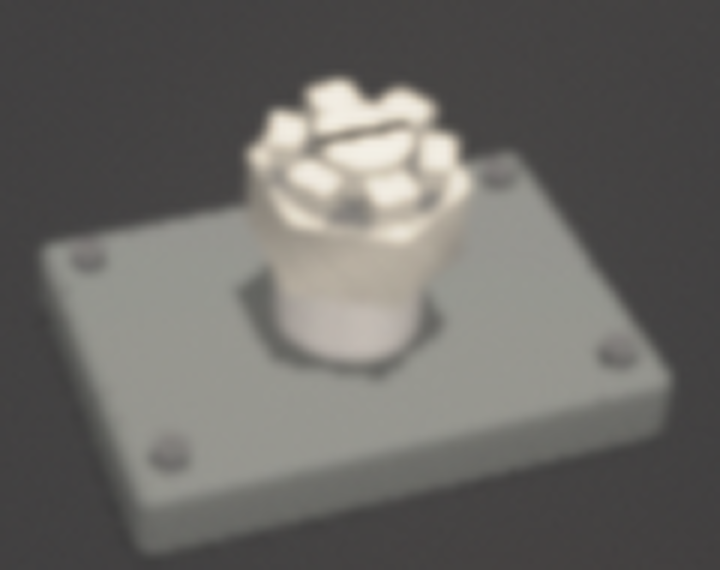

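```bash
python3 - <<'E'
from h import *
im=cv2.imread("pics/top0.png"); g=cv2.cvtColor(im,cv2.COLOR_BGR2GRAY)
f=lambda L:(np.array(L,float)+.5)/6-.5+[130,140]
C=cast("top",f([(192,2),(468,95),(290,513),(12,400)]),24)[:,:2]
print("corners",C.round(1).tolist(),C.mean(0)); e=np.diff(np.r_[C,C[:1]],axis=0)
print("sides",np.linalg.norm(e,axis=1),"ang",np.degrees(np.arctan2(e[:,1],e[:,0]))%180)
B=cast("top",f([(213,28),(424,107),(268,466),(54,380)]),25)[:,:2]
print("bolts",B.mean(0),[np.degrees(np.arctan2(*(B[i]-B[j])[::-1]))%180 for i,j in((3,0),(2,1))])
T=cast("top",f([(183,135),(240,157),(248,217),(196,264),(137,238),(127,178)]),84)[:,:2]
c=T.mean(0); d=T-c; print("teeth c",c,np.linalg.norm(d,axis=1))
a=np.degrees(np.arctan2(d[:,1],d[:,0])); print(a, a%60)
G=cast("top",f([(207,157),(168,240)]),86)[:,:2]; print("groove",G.mean(0),np.degrees(np.arctan2(*(G[0]-G[1])[::-1]))%180)
print(cast("top",f([(187,198)]),86))
E
```

```text
corners [[658.6, 174.4], [623.7, 82.6], [489.3, 138.8], [527.3, 229.7]] [574.74183061 156.36726287]
sides [ 98.21088146 145.73956515  98.48891853 142.41645168] ang [ 69.2161159  157.29349381  67.27688534 157.15939481]
bolts [576.59911511 156.26989528] [np.float64(157.0826615691701), np.float64(157.01817699120528)]
teeth c [577.14716565 156.94280845] [19.42120422 19.3686995  19.06822419 20.19479414 19.09135548 19.86200298]
[   6.40015041  -51.6908059  -109.28569461 -172.04727313  127.66597427
   70.41637692] [ 6.40015041  8.3091941  10.71430539  7.95272687  7.66597427 10.41637692]
groove [576.53891664 156.6392457 ] 156.0423124501093
[[576.65368907 156.80232517  86.        ]]
```

```bash
cat >> h.py <<'E'
from scipy.spatial.transform import Rotation as Ro
def rel(target,yaw_deg):
    s=sense(); R=Ro.from_euler('xyz',s['tcp_rot'])
    t=R.inv().apply(np.array(target)-s['eef_pos'])/10
    y=np.degrees(s['tcp_rot'][2]); tw=(y-yaw_deg+180)%360-180
    print("pos",s['eef_pos'].round(1),"rot",np.degrees(s['tcp_rot']).round(2),"shift cm",t.round(3),"twist",round(np.radians(tw),4),"F",s['contact_force'].round(1),"T",s['wrist_torque'].round(2),"open",round(float(s['opening']),3),"clk",s['clock'])
E
python3 - <<'E'
from h import *
print(cast("top",[(80,110),(38,65)],0), cast("top",[(38,65)],200))
rel([576.8,156.7,180],38.5)
E
```

```text
[[741.62942558 362.52325411   0.        ]
 [858.26951649 476.14099017   0.        ]] [[734.93773394 336.8307541  200.        ]]
pos [269.4 563.6 230.7] rot [1.800e+02 6.000e-02 6.446e+01] shift cm [-23.449  45.285   5.099] twist 0.453 F [-0.2 -0.8  1.7] T [-0.01 -0.   -0.02] open 1.001 clk 0.15
```

Request:
arm_command:
  plan:
    - {"translation": [-23.45,45.3,4.5],"twist": 0.453,"gripper": 1}
    - {"translation": [-23.45,45.3,4.5],"twist": 0.453,"gripper": 1}
    - {"translation": [-23.45,45.3,4.5],"twist": 0.453,"gripper": 1}
    - {"translation": [-23.45,45.3,4.5],"twist": 0.453,"gripper": 1}
    - {"translation": [-23.45,45.3,4.5],"twist": 0.453,"gripper": 1}
  squeeze: 50

```text
clock: 0.57
eef_pos: [395.1, 396.6, 212.6]
tcp_rot: [3.141, 0.001, 0.667]
contact_force: [1.1, 0.4, 0.1]
opening: 0.997
```

```bash
python3 -c "
from h import *
rel([576.8,156.7,180],38.5)"
```

```text
pos [395.1 396.6 212.6] rot [1.7997e+02 7.0000e-02 3.8240e+01] shift cm [-0.576 30.086  3.273] twist -0.0046 F [1.1 0.4 0.1] T [0.03 0.01 0.03] open 0.997 clk 0.5667
```

Request:
arm_command:
  plan:
    - {"translation": [-0.58,30.1,3.27],"twist": 0,"gripper": 1}
    - {"translation": [-0.58,30.1,3.27],"twist": 0,"gripper": 1}
    - {"translation": [-0.58,30.1,3.27],"twist": 0,"gripper": 1}
    - {"translation": [-0.58,30.1,3.27],"twist": 0,"gripper": 1}
    - {"translation": [-0.58,30.1,3.27],"twist": 0,"gripper": 1}

```text
clock: 0.98
eef_pos: [520.1, 231.1, 190.2]
tcp_rot: [3.141, 0.001, 0.667]
contact_force: [0.9, 1.1, 0.4]
opening: 1.001
```

```bash
python3 -c "
from h import *
rel([576.8,156.7,180],38.5)"
```

```text
pos [520.1 231.1 190.2] rot [1.7997e+02 7.0000e-02 3.8240e+01] shift cm [-0.146  9.352  1.022] twist -0.0045 F [0.9 1.1 0.4] T [ 0.05 -0.05 -0.  ] open 1.001 clk 0.9833
```

Request:
arm_command:
  plan:
    - {"translation": [-0.15,9.35,1.0],"twist": -0.005,"gripper": 1}
    - {"translation": [-0.15,9.35,1.0],"twist": -0.005,"gripper": 1}
    - {"translation": [-0.15,9.35,1.0],"twist": -0.005,"gripper": 1}
    - {"translation": [-0.15,9.35,1.0],"twist": -0.005,"gripper": 1}
    - {"translation": [-0.15,9.35,1.0],"twist": -0.005,"gripper": 1}

```text
clock: 1.4
eef_pos: [576.4, 156.3, 179.7]
tcp_rot: [-3.141, 0.002, 0.67]
contact_force: [-0.2, 0.5, 0.7]
opening: 0.999
```

```bash
python3 -c "
from h import *
rel([576.8,156.7,180],38.5)
c=camera_model('wrist'); im=grab_frame('wrist'); cv2.imwrite('pics/w1.png',im)
import pickle; pickle.dump(c,open('w1.pkl','wb'))
print(proj('wrist',[[576.8,156.7,86]],c))
cv2.imwrite('pics/sc1.png',grab_frame('scene'))"
```

```text
pos [576.4 156.3 179.7] rot [-1.7998e+02  1.2000e-01  3.8420e+01] shift cm [ 0.053 -0.006 -0.026] twist -0.0015 F [-0.2  0.5  0.7] T [0.06 0.05 0.04] open 0.999 clk 1.4
[[252.70658684 194.32760867]]
```

View pics/w1.png

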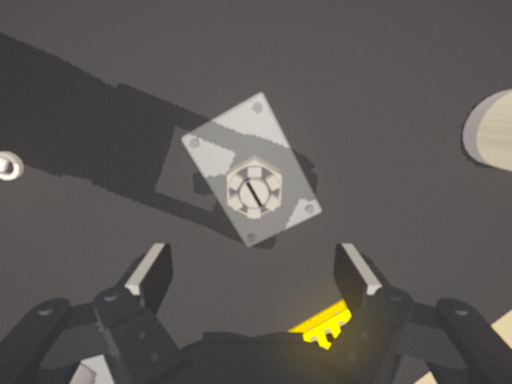

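View pics/sc1.png

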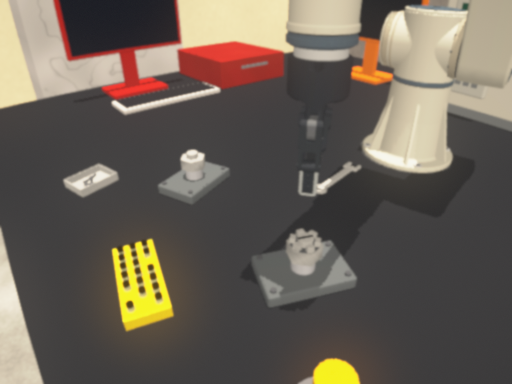

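```bash
python3 -c "
import cv2
im=cv2.imread('pics/w1.png')
cv2.imwrite('pics/w1z.png',cv2.resize(im[150:230,210:300],None,fx=7,fy=7,interpolation=cv2.INTER_CUBIC))"
```

```text
(no output)
```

View pics/w1z.png

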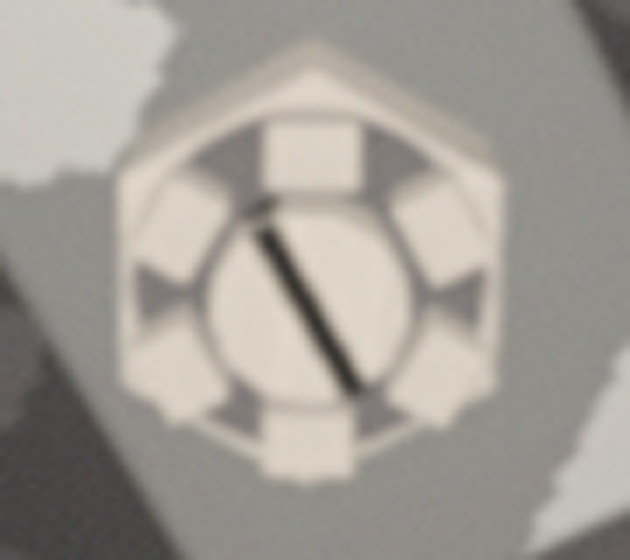

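```bash
python3 - <<'E'
from h import *
import pickle; c=pickle.load(open('w1.pkl','rb'))
f=lambda L:(np.array(L,float)+.5)/7-.5+[210,150]
T=cast("wrist",f([(313,155),(443,227),(440,370),(307,443),(175,373),(180,227)]),84,c)[:,:2]
m=T.mean(0);d=T-m;print(m,np.linalg.norm(d,axis=1));a=np.degrees(np.arctan2(d[:,1],d[:,0]));print((a%60).round(1),(a%60).mean())
G=cast("wrist",f([(266,233),(357,387)]),86,c)[:,:2];print(G.mean(0),np.degrees(np.arctan2(*(G[0]-G[1])[::-1]))%180)
print(cast("wrist",f([(310,303)]),86,c))
H=cast("wrist",f([(118,380),(118,178),(504,185),(495,380)]),74,c)[:,:2];e=np.array([H[1]-H[0],H[2]-H[3]]);print(H.mean(0),np.degrees(np.arctan2(e[:,1],e[:,0]))%60)
E
```

```text
[576.93083644 158.10785436] [19.15267191 19.508158   19.32808637 19.56126211 20.0030893  19.11328374]
[7.3 8.7 9.4 7.6 7.9 7.6] 8.084260230852504
[577.61393094 157.74534528] 157.9000589685831
[[576.74428587 158.41337258  86.        ]]
[577.24382827 157.57223936] [6.8496135  7.73628413]
```

```bash
python3 -c "
from h import *
rel([577,157.4,40],38)"
```

```text
pos [575.9 157.7 180.1] rot [-1.7999e+02  9.0000e-02  3.8560e+01] shift cm [ 0.093  0.093 14.012] twist 0.0098 F [-0.3  0.7  1. ] T [-0.01 -0.04 -0.03] open 0.998 clk 1.5
```

Request:
arm_command:
  plan:
    - {"translation": [0.07,0,3.5],"twist": 0.008,"gripper": 1}
    - {"translation": [0.07,0,7.0],"twist": 0.008,"gripper": 1}
    - {"translation": [0.07,0,10.0],"twist": 0.008,"gripper": 1}
    - {"translation": [0.07,0,13.0],"twist": 0.008,"gripper": 1}
    - {"translation": [0.07,0,14.0],"twist": 0.008,"gripper": 1}

```text
clock: 1.92
eef_pos: [572.9, 159.0, 36.6]
tcp_rot: [-3.139, 0.006, 0.667]
contact_force: [-1.3, 0.4, 0.1]
opening: 1.0
```

```bash
python3 -c "
from h import *
rel([577,157.4,40],38)
im=grab_frame('wrist'); cv2.imwrite('pics/w2.png',im)
im=grab_frame('scene'); cv2.imwrite('pics/s2.png',cv2.resize(im[180:330,200:400],None,fx=4,fy=4))
rel([577,157.4,40],38)"
```

```text
pos [572.9 159.   36.6] rot [-179.86    0.37   38.22] shift cm [ 0.224  0.376 -0.344] twist 0.0039 F [-1.3  0.4  0.1] T [0.03 0.13 0.03] open 1.0 clk 1.9167
pos [574.2 158.8  38.6] rot [-179.9    0.3   38.2] shift cm [ 0.128  0.284 -0.137] twist 0.0035 F [0.1 0.4 0.2] T [-0.04 -0.01 -0.02] open 1.001 clk 2.0167
```

View pics/w2.png

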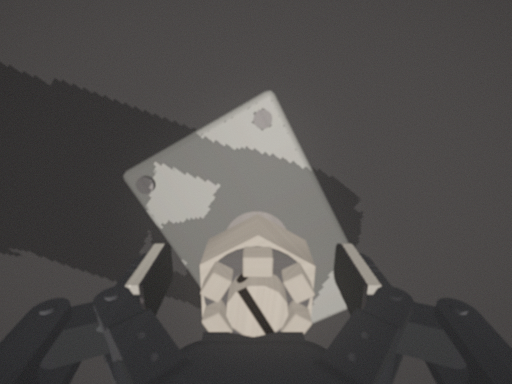

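View pics/s2.png

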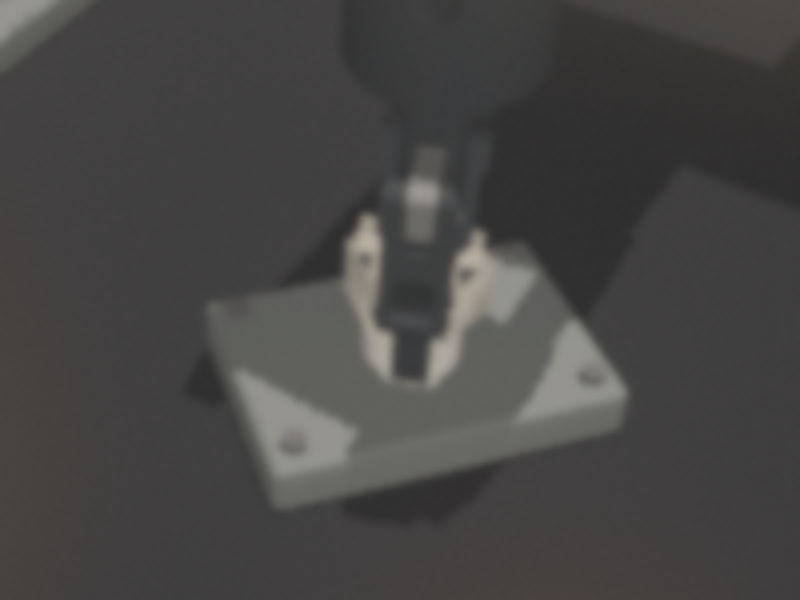

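Request:
arm_command:
  plan:
    - {"translation": [0.13,0.28,-0.14],"twist": 0.0035,"gripper": 1}
    - {"translation": [0.13,0.28,-0.14],"twist": 0.0035,"gripper": 1}
    - {"translation": [0.13,0.28,-0.14],"twist": 0.0035,"gripper": 1}
    - {"translation": [0.13,0.28,-0.14],"twist": 0.0035,"gripper": 1}
    - {"translation": [0.13,0.28,-0.14],"twist": 0.0035,"gripper": 1}

```text
clock: 2.43
eef_pos: [577.6, 157.6, 41.1]
tcp_rot: [-3.14, 0.004, 0.663]
contact_force: [0.5, -0.2, 0.8]
opening: 0.999
```

```bash
python3 -c "
from h import *
rel([577,157.4,40],38)
im=grab_frame('wrist'); cv2.imwrite('pics/w3.png',im)
rel([577,157.4,40],38)"
```

```text
pos [577.6 157.6  41.1] rot [-179.93    0.21   37.99] shift cm [-0.059 -0.021  0.114] twist -0.0001 F [ 0.5 -0.2  0.8] T [ 0.01 -0.05 -0.03] open 0.999 clk 2.4333
pos [577.4 157.5  40.9] rot [-179.93    0.23   37.99] shift cm [-0.035 -0.019  0.086] twist -0.0002 F [0.4 0.5 0.1] T [-0.04 -0.02  0.06] open 1.004 clk 2.4833
```

View pics/w3.png

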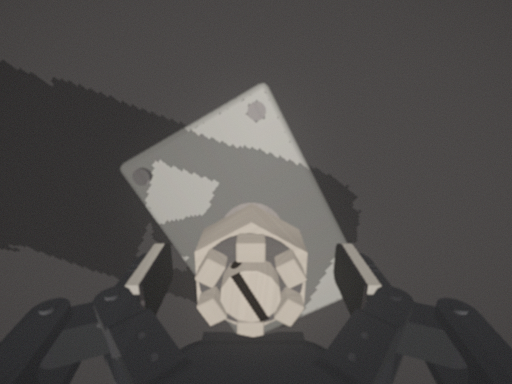

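Request:
arm_command:
  plan:
    - {"translation": [-0.08,0,0.05],"twist": 0,"gripper": 1}
    - {"translation": [-0.08,0,0.05],"twist": 0,"gripper": 0.7}
    - {"translation": [-0.08,0,0.05],"twist": 0,"gripper": 0.6}
    - {"translation": [-0.08,0,0.05],"twist": 0,"gripper": 0.5}
    - {"translation": [-0.08,0,0.05],"twist": 0,"gripper": 0.4}
  squeeze: 50

```text
clock: 2.9
eef_pos: [576.8, 157.0, 40.6]
tcp_rot: [-3.14, 0.004, 0.663]
contact_force: [-1.1, -1.2, 2.3]
opening: 0.578
```

```bash
python3 -c "
from h import *
rel([577,157.4,40],38)"
```

```text
pos [576.8 157.   40.6] rot [-179.92    0.23   37.97] shift cm [ 0.044 -0.023  0.058] twist -0.0005 F [-1.1 -1.2  2.3] T [ 0.01  0.11 -0.12] open 0.578 clk 2.9
```

Request:
arm_command:
  plan:
    - {"translation": [0,0,0],"twist": 0,"gripper": 0.3}
    - {"translation": [0,0,0],"twist": 0.05,"gripper": 0.3}
    - {"translation": [0,0,0],"twist": 0.13,"gripper": 0.3}
    - {"translation": [0,0,0],"twist": 0.21,"gripper": 0.3}
    - {"translation": [0,0,0],"twist": 0.28,"gripper": 0.3}

```text
clock: 3.32
eef_pos: [576.7, 156.9, 40.6]
tcp_rot: [-3.142, 0.005, 0.379]
contact_force: [-0.1, -0.0, 1.7]
opening: 0.578
```

```bash
python3 -c "
from h import *
im=grab_frame('wrist'); cv2.imwrite('pics/w4.png',im)
rel([577,157.4,40],38)"
```

```text
pos [576.7 156.9  40.6] rot [-180.      0.26   21.47] shift cm [ 0.047 -0.037  0.061] twist -0.2885 F [-1.3 -0.7  2.5] T [-0.    0.06 -0.21] open 0.578 clk 3.3667
```

View pics/w4.png

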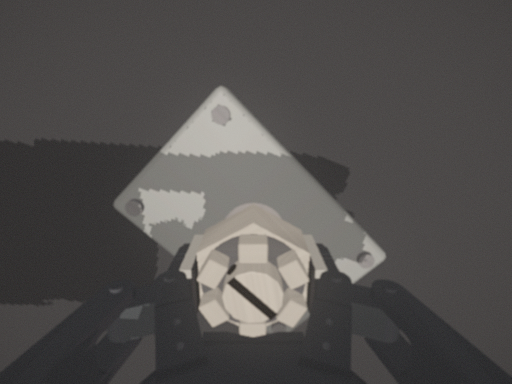

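Request:
arm_command:
  plan:
    - {"translation": [0,0,0],"twist": 0.07,"gripper": 0.3}
    - {"translation": [0,0,0],"twist": 0.14,"gripper": 0.3}
    - {"translation": [0,0,0],"twist": 0.21,"gripper": 0.3}
    - {"translation": [0,0,0],"twist": 0.28,"gripper": 0.3}
    - {"translation": [0,0,0],"twist": 0.33,"gripper": 0.3}

```text
clock: 3.78
eef_pos: [576.5, 156.9, 40.6]
tcp_rot: [3.14, 0.005, 0.043]
contact_force: [-1.5, -0.6, 1.9]
opening: 0.575
```

Request:
arm_command:
  plan:
    - {"translation": [0,0,0],"twist": 0.07,"gripper": 0.3}
    - {"translation": [0,0,0],"twist": 0.14,"gripper": 0.3}
    - {"translation": [0,0,0],"twist": 0.21,"gripper": 0.3}
    - {"translation": [0,0,0],"twist": 0.28,"gripper": 0.3}
    - {"translation": [0,0,0],"twist": 0.32,"gripper": 0.3}

```text
clock: 4.2
eef_pos: [576.4, 156.9, 40.6]
tcp_rot: [3.138, 0.004, -0.278]
contact_force: [-1.5, -0.3, 2.5]
opening: 0.584
```

```bash
python3 -c "
from h import *
rel([577,157.4,40],-22.8)
c=camera_model('wrist'); im=grab_frame('wrist'); cv2.imwrite('pics/w5.png',im)
import pickle; pickle.dump(c,open('w5.pkl','wb'))
cv2.imwrite('pics/w5z.png',cv2.resize(im[220:345,180:330],None,fx=5,fy=4.8,interpolation=cv2.INTER_CUBIC))
rel([577,157.4,40],-22.8)"
```

```text
pos [576.4 156.9  40.6] rot [179.82   0.24 -15.94] shift cm [ 0.048 -0.067  0.058] twist 0.1198 F [-1.5 -0.3  2.5] T [0.15 0.08 0.28] open 0.584 clk 4.2
pos [576.3 156.9  40.6] rot [179.82   0.24 -16.03] shift cm [ 0.051 -0.069  0.057] twist 0.1181 F [-1.5 -1.   2.3] T [ 0.11  0.13 -0.3 ] open 0.577 clk 4.25
```

View pics/w5z.png

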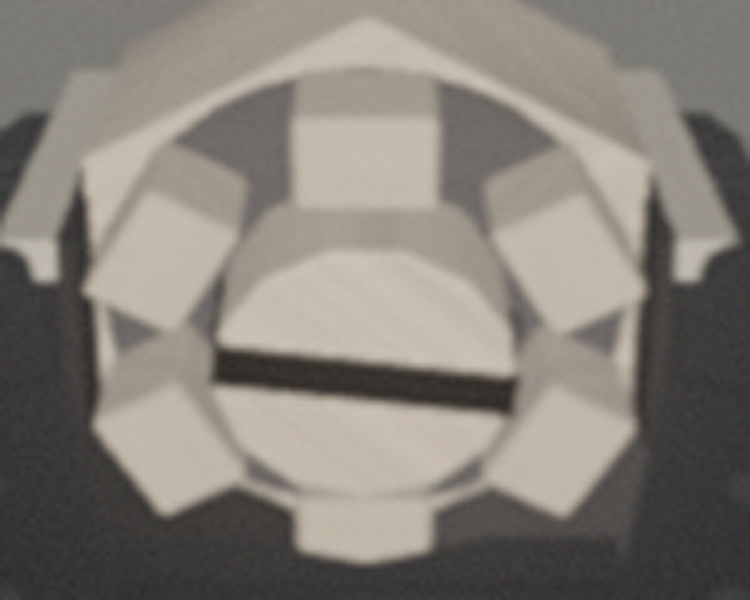

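View pics/w5.png

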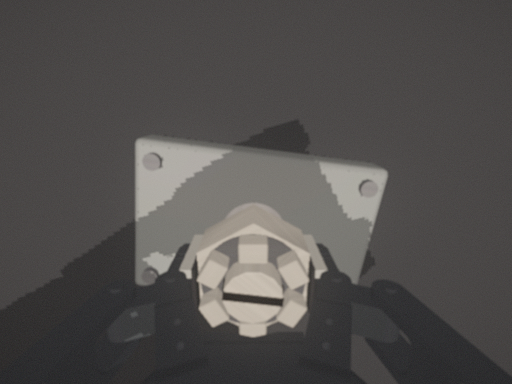

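```bash
cat >> h.py <<'E'
import pickle
def ang(a,b): d=b-a; return np.degrees(np.arctan2(d[1],d[0]))
def meas(tag,x0,y0,sx,sy,teethpairs,groove,extra=None):
    c=pickle.load(open(tag+'.pkl','rb'))
    f=lambda L:(np.array(L,float)+.5)/[sx,sy]-.5+[x0,y0]
    for p in teethpairs:
        T=cast('wrist',f(p),84,c)[:,:2]; print('pair',ang(T[0],T[1]).round(2),'len',np.linalg.norm(T[1]-T[0]).round(1),'mid',T.mean(0).round(1))
    G=cast('wrist',f(groove),86,c)[:,:2]; print('groove',ang(G[0],G[1]).round(2),np.linalg.norm(G[1]-G[0]).round(1),G.mean(0).round(1))
E
python3 - <<'E'
from h import *
meas('w5',180,220,5,4.8,[[(85,293),(645,293)],[(180,332),(563,332)],[(93,425),(636,425)],[(168,516),(565,516)],[(246,470),(484,470)],[(365,165),(364,525)]],[(217,365),(515,395)])
c=pickle.load(open('w5.pkl','rb'))
# bolts in full frame
b=cast('wrist',[(152,161),(369,188)],25,c)[:,:2]; print('bolts',ang(*b),np.linalg.norm(b[1]-b[0]))
b=cast('wrist',[(143,139),(384,169)],24,c)[:,:2]; print('edge',ang(*b),np.linalg.norm(b[1]-b[0]))
E
```

```text
pair -15.73 len 46.0 mid [579.6 164.7]
pair -15.72 len 31.8 mid [579.1 160.8]
pair -15.71 len 46.2 mid [575.8 151.6]
pair -15.69 len 34.6 mid [573.3 142. ]
pair -15.7 len 20.5 mid [574.6 146.9]
pair -106.0 len 36.9 mid [577.9 158.8]
groove -22.83 24.7 [577.7 157.6]
bolts -23.107821526748562 126.79509400885628
edge -22.96322284523124 138.35577607378357
```

Request:
arm_command:
  plan:
    - {"translation": [0,0,0],"twist": 0.03,"gripper": 0.3}
    - {"translation": [0,0,0],"twist": 0.06,"gripper": 0.3}
    - {"translation": [0,0,0],"twist": 0.09,"gripper": 0.3}
    - {"translation": [0,0,0],"twist": 0.11,"gripper": 0.3}
    - {"translation": [0,0,0],"twist": 0.11,"gripper": 0.3}

```text
clock: 4.67
eef_pos: [576.3, 156.9, 40.6]
tcp_rot: [3.138, 0.004, -0.389]
contact_force: [-1.7, -0.7, 2.2]
opening: 0.578
```

```bash
python3 -c "
from h import *
rel([577,157.4,40],-22.9)
c=camera_model('wrist'); im=grab_frame('wrist'); cv2.imwrite('pics/w6.png',im)
import pickle; pickle.dump(c,open('w6.pkl','wb'))
cv2.imwrite('pics/w6z.png',cv2.resize(im[220:345,180:330],None,fx=5,fy=4.8,interpolation=cv2.INTER_CUBIC))
rel([577,157.4,40],-22.9)"
```

```text
pos [576.3 156.9  40.6] rot [179.8    0.23 -22.3 ] shift cm [ 0.048 -0.075  0.058] twist 0.0104 F [-1.7 -0.7  2.2] T [ 0.11  0.07 -0.29] open 0.578 clk 4.6667
pos [576.3 156.9  40.6] rot [179.8    0.23 -22.27] shift cm [ 0.049 -0.073  0.061] twist 0.0109 F [-1.  -0.4  1.3] T [ 0.14  0.04 -0.21] open 0.584 clk 4.7167
```

View pics/w6z.png

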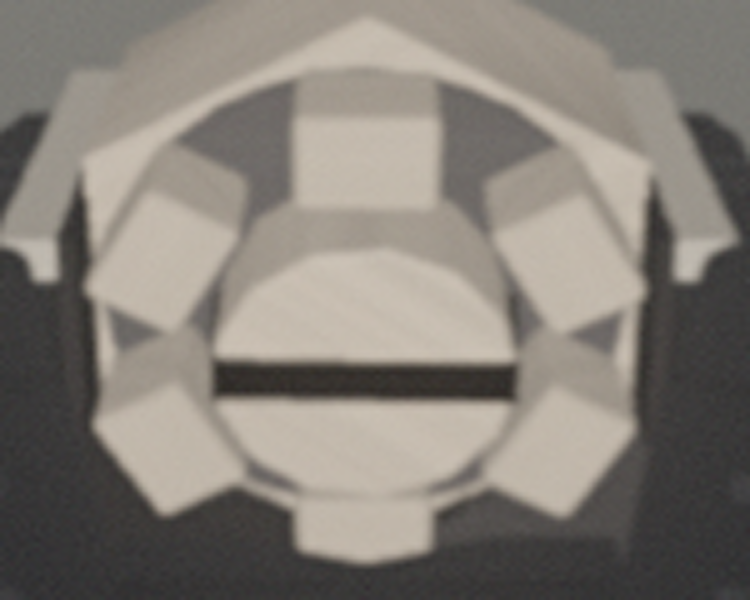

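Request:
arm_command:
  plan:
    - {"translation": [0,0,0],"twist": 0.004,"gripper": 0.3}
    - {"translation": [0,0,0],"twist": 0.004,"gripper": 0.65}
    - {"translation": [0,0,0],"twist": 0.004,"gripper": 0.8}
    - {"translation": [0,0,0],"twist": 0.004,"gripper": 1}
    - {"translation": [0,0,0],"twist": 0.004,"gripper": 1}

```text
clock: 5.13
eef_pos: [576.3, 156.9, 40.5]
tcp_rot: [3.138, 0.004, -0.393]
contact_force: [0.0, 0.7, 1.0]
opening: 0.996
```

```bash
python3 -c "
from h import *
rel([577,157.4,40],-22.9)
c=camera_model('wrist'); im=grab_frame('wrist'); cv2.imwrite('pics/w7.png',im)
import pickle; pickle.dump(c,open('w7.pkl','wb'))
cv2.imwrite('pics/w7z.png',cv2.resize(im[220:345,180:330],None,fx=5,fy=4.8,interpolation=cv2.INTER_CUBIC))
rel([577,157.4,40],-22.9)"
```

```text
pos [576.3 156.9  40.5] rot [179.8    0.23 -22.49] shift cm [ 0.044 -0.071  0.052] twist 0.0072 F [0.  0.7 1. ] T [0.01 0.01 0.01] open 0.996 clk 5.1333
pos [576.3 156.9  40.6] rot [179.8    0.22 -22.49] shift cm [ 0.042 -0.071  0.056] twist 0.0072 F [-0.2  0.   0.1] T [ 0.03 -0.01 -0.02] open 0.998 clk 5.1833
```

View pics/w7z.png

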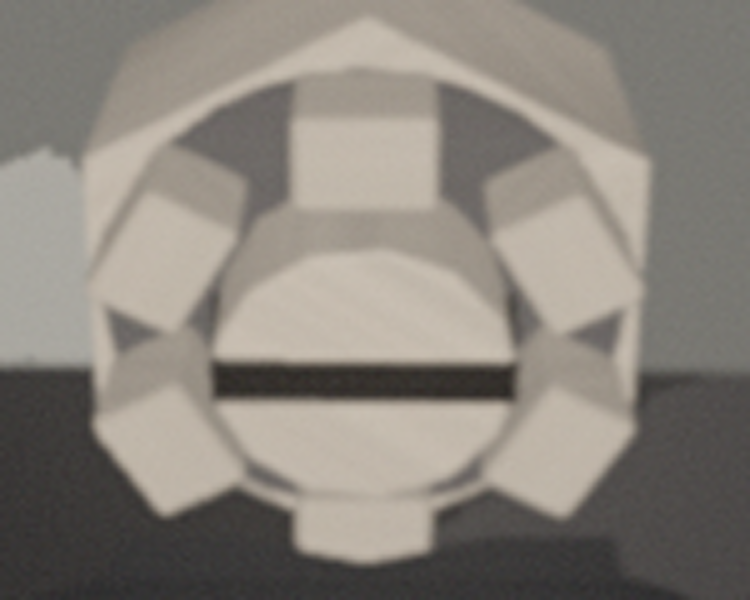

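Released cleanly. The groove runs from about (215,380) to (515,382) px and lines up with the slots left and right. I'll retract straight up and check from above.

Request:
arm_command:
  plan:
    - {"translation": [0,0,-2],"twist": 0,"gripper": 1}
    - {"translation": [0,0,-5],"twist": 0,"gripper": 1}
    - {"translation": [0,0,-8.5],"twist": 0,"gripper": 1}
    - {"translation": [0,0,-12],"twist": 0,"gripper": 1}
    - {"translation": [0,0,-14],"twist": 0,"gripper": 1}

```text
clock: 5.6
eef_pos: [578.4, 157.5, 184.4]
tcp_rot: [3.141, 0.001, -0.392]
contact_force: [0.9, 0.4, -0.4]
opening: 1.003
```

Request:
arm_command:
  plan:
    - {"translation": [0,0,0],"twist": 0,"gripper": 1}
    - {"translation": [0,0,0],"twist": 0,"gripper": 1}
    - {"translation": [0,0,0],"twist": 0,"gripper": 1}
    - {"translation": [0,0,0],"twist": 0,"gripper": 1}
    - {"translation": [0,0,0],"twist": 0,"gripper": 1}

```text
clock: 6.02
eef_pos: [577.4, 157.2, 182.6]
tcp_rot: [3.139, 0.003, -0.392]
contact_force: [-0.4, 0.1, 0.5]
opening: 1.002
```

```bash
python3 -c "
from h import *
rel([577,157.4,180],-22.9)
c=camera_model('wrist'); im=grab_frame('wrist'); cv2.imwrite('pics/w8.png',im)
pickle.dump(c,open('w8.pkl','wb'))
cv2.imwrite('pics/w8z.png',cv2.resize(im[150:230,210:300],None,fx=7,fy=7,interpolation=cv2.INTER_CUBIC))
cv2.imwrite('pics/s8.png',grab_frame('scene'))"
```

```text
pos [577.4 157.2 182.6] rot [179.84   0.18 -22.48] shift cm [-0.039 -0.001  0.261] twist 0.0073 F [-0.4  0.1  0.5] T [-0.03 -0.04  0.01] open 1.002 clk 6.0167
```

View pics/w8z.png

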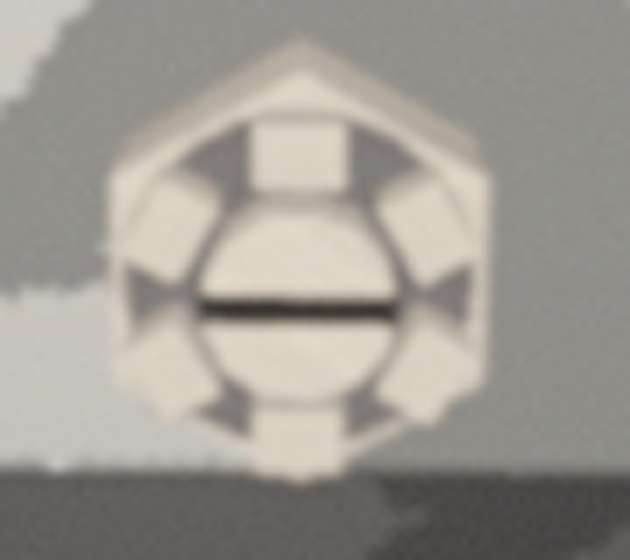

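View pics/s8.png

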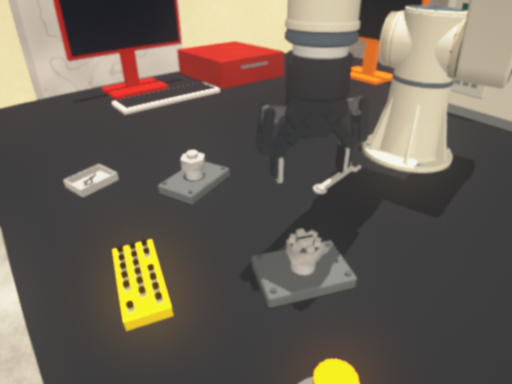

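The wrist view shows the groove level at about (200–398,311) px, with teeth in symmetric pairs about the vertical through (300,155)–(298,440). The slot is in line with the hole to within about 1°. The scene view shows the plain drive unchanged and the gripper clear of everything.

```bash
python3 -c "
from h import *
meas('w8',210,150,7,7,[[(170,227),(430,227)],[(167,368),(433,368)],[(299,157),(298,440)]],[(200,310),(398,312)])
job.sign_off()"
```

```text
pair -22.37 len 33.3 mid [581.9 167. ]
pair -22.36 len 34.8 mid [574.6 149.3]
pair -112.63 len 38.5 mid [577.9 157.8]
groove -22.97 25.5 [577.7 157.2]
the job is handed in; nothing more can be done
```

The castle nut is tightened by about 60° clockwise in one grip and stopped at the next slot, ready for the pin. I then let go, lifted clear and handed the job in at about 6 s.

- **Alignment:** In the last wrist picture the nut's slots point at −22.4° and the cotter groove at −23.0°. The slot is about 0.5° short of the hole, within my measuring error, and not past it.
- **Forces and plain nut:** The wrist force readings never went above about 3 N. The plain nut was never approached and looks unchanged in the scene picture.
- **Disagreements:** The shaft's position differed by 1–2 mm between the top and wrist cameras. I re-centred the jaws using the wrist picture before closing them.

No checks failed.

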